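# Drag the drip tray out with the hooked pick

### The arm

A 6-joint arm with a two-finger parallel gripper is mounted at the origin on the work surface. World frame = base frame: x ahead of the robot, y to its left, z up, the work surface at z = 0. Lengths are in m, angles in degrees, forces in N, time in s.
With the tool pointing down it reaches from about 0.3 to 0.75 m from the base axis. Payload 8.5 kg.
Tool frame: the origin (TCP) lies between the finger pads; the fingertips stand 22 mm ahead of it and the grasp point (between the pads) lies 3 mm ahead of it (env.nose_length is the distance from the TCP to the fingertips, in m); z points along the fingers, x is the direction in which the jaws open and shut, and the axes are right-handed (so a half turn about z gives the same grasp; the last joint's range is limited). The gripper opens to 85 mm and grips with 20 to 120 N. Pads are 22 mm wide; open, the fingers measure 114 mm over their backs; the gripper's body (76 mm by 85 mm) begins 54 mm behind the grasp point. The pads swing forward as they close: fully open they stand 13 mm farther back than shut.
Start: joints at [54.414, 21.807, 74.336, -0, 83.858, -12.336], TCP at [0.217, 0.505, 0.215] pointing down, gripper open.
Joint ranges: [-178.18, 178.18], [-50.72, 133.34], [12.68, 142.11], [-81.47, 261.47], [9.98, 163.14], [-165.26, 165.26]. Speed limits (degrees/s): [136.94, 136.94, 180, 180, 180, 180].

### API

Orientations are given as a 3x3 rotation matrix whose columns are the frame's x, y, z axes.
In Python, from rig import env gives the robot as it stands.
- The arm moves only by the tool arm_command, never from a script. Its argument "steps" is a list of rows, each an object with "delta_pos": the shift along the world's x, y, z in mm, a list of three; "dr": the turn, a rotation vector about the world's x, y, z in degrees, a list of three. In form: [{"delta_pos": [dx, dy, dz], "dr": [wx, wy, wz]}, ...]. A call has 1 to 20 rows; each row shifts and turns the commanded pose from where the row before left it; what a row does not reach is not made up. A row lasts 1/10 s, in which the tool goes at most 50 mm and 8.59 degrees, less where a joint would pass 70% of its speed; a pose out of reach is approached as far as the arm can. A call with a gripper value outside its range is refused whole. "grip" is the opening, from 0 (shut) to 1 (fully open), set as the call begins (left out, the last holds). The fingers move at their own pace and stop on an object; "squeeze" is the grip in N (left out, the last holds). Time passes only in rows, so rows that do not move let the fingers close. It gives the time, the measured TCP pose, the force and the opening at its end, in the units of the state.
- env.observe(): the state, without advancing time (a new reading comes with each control period).
- env.get_image(name): name is "side" or "top"; returns the picture (480x640x3 uint8, blue, green, red); there is no depth.
- env.get_calibration(name): a dict with "fx", "fy", "cx", "cy" (pixels), "view" (4x4, takes a point from world to camera coordinates). Camera axes: x right, y up, looking along -z (the intrinsics and any distortion apply to the point x, -y, -z); pixel columns grow to the right and rows downward; lengths in m; the calibration is good to about 2 mm. A picture is of the moment at which its call begins. get_calibration takes no time and is no camera call.
- env.close_job(): hands the job in, once; it reports no verdict.
The state is a dict: "time_s": time; "q": joint angles; "qvel": joint speeds; "joint_efforts": joint torques, N m; "position": TCP position; "tool_rot": TCP orientation; "ft_force": force on the tool from outside, world axes, zero at the start; "wrist_torque": the same for the moment, N m; "grip_width": finger opening in m.
Only numpy, scipy, OpenCV 4.12 (cv2) and the standard library are available. Lean on these libraries where they do the work, as an engineer would, in place of code of your own. Each camera call takes 0.05 s, during which the arm holds its last target. There are 200 camera calls.

### The job

The drip tray has slid deep into its steel runner. Take the hooked pick out of its cradle by the bare shaft, lay it down on the bench and let go, take it again by the red handle, and with the hook behind the tray's brass bar drag the tray all the way out of the mouth, without touching the tray with the fingers until it lies completely clear. Then lay the pick on the bench and put the tray flat, right way up, on the floor of the blue wash tub, leaving the bottle, jar and bowl where they stand.

Things in the scene. Friction and masses are not known exactly. Their poses are not given: they have to be found in the camera images.
- runner: Fixed stainless steel runner, a low tunnel 80 wide (x) x 175 long (y) x 60 high. Its origin is on the bench under the middle of its open mouth; the mouth looks along its own +y and the tunnel runs from there to y = -175, closed at the back. Inside it is 64 wide and 54 high and has no floor (the tray lies on the bench); in the roof, 6 thick, a slot 18 wide runs full length along the middle. A dial sits on its +x side. Its yaw varies by about 0.2 rad either way.
- tray: Loose aluminium drip tray, 110 long (y) x 56 wide (x), about 0.25 kg. Floor 4 thick; along both long sides a rim 4 thick and 18 high; both short ends open. A brass pull bar, 6 thick (y), 48 wide and reaching from the floor up to z = 16, crosses it at mid-length. Origin: centre of its underside. At the start it lies in the runner along the runner's y axis, its front end 25 to 45 inside the mouth.
- tray_bar (a point): Middle of the top edge of the tray's brass bar, 16 above the tray's underside.
- pick: Loose hooked pick, 200 long (y), about 0.13 kg. Origin: midway along it, on its underside; z up. Red handle 80 long, 20 wide, 30 high from y = 20 to 100, z = 0 to 30. Steel shaft 10 x 10 from y = -100 to 20, at z = 20 to 30. Hook: a prong at the -y end, y = -100 to -92, 12 wide, pointing down from the shaft to z = 0. Flat on the bench it rests on handle and prong. It balances near y = -4.
- pick_tip (a point): Middle of the bottom end of the pick's prong (pick frame y = -96, z = 0).
- pick_handle (a point): Grip point in the middle of the red handle (pick frame y = 60, z = 21).
- cradle: Fixed white cradle, 46 wide (x), y = -30 to 104 in its own frame, 50 high; origin on the bench. Open-topped channel along y, 26 wide, floor at z = 15, ends open; a step at y = -30 to -15 up to z = 35 carries the shaft. The pick starts in it, axes and origins in line, underside at z = 15: no room for fingers at the handle, 70 of shaft and prong stick out at the -y end. Yaw within 0.3 rad.
- tub: Fixed blue plastic wash tub, open on top, 200 (x) x 160 (y) x 45 high, walls and floor 5 thick. Origin: centre of its underside.
- bottle: Bystander: green bottle, 60 across, 170 high; origin at the centre of its underside.
- jar: Bystander: amber jar with a black cap, 68 across, 90 high; origin at the centre of its underside.
- bowl: Bystander: white bowl, 100 across, 45 high; origin at the centre of its underside.
Mind the look-alikes: they are no part of the job. Several things look just like the cradle: the one meant starts farthest to the robot's left.

How it is judged:
By the outcome, as a careful person would: the job done as asked, in the order asked, and still so for the second after the job is handed in, with the robot touching nothing.
It also fails if it takes over 69 s, if anything falls off the work surface, if the arm or the gripper's body presses on something with over 40 N, if the wrist force passes 120 N, or if a joint passes its speed limit or range.

## Working session

There is one attempt and no reset: what is moved stays moved. The work goes in short steps, Python scripts to look and compute and a tool call to move; the robot and the scene stay as the last step left them, time stands still between calls to the robot, and variables do not carry over. Pictures are saved under pics/ and viewed, about 8 in all and at most 12, crops included, and the job is handed in when it is done.

Besides the shell and the picture viewer there is one more tool, called after ">>>" as a command line: name --argument value ..., lists and objects as JSON in quotes. arm_command: Moves the arm, as the interface text tells. Its arguments: {"type":"object","properties":{"steps":{"type":"array"},"grip":{"type":"number"},"squeeze":{"type":"number"}},"required":["steps"]}

```bash
ls; mkdir -p pics; cat > h.py <<'E'
import numpy as np, cv2
from rig import env
def snap(n,f):
    im=env.get_image(n); cv2.imwrite('pics/'+f,im); return im
def proj(n,P):
    c=env.get_calibration(n); V=np.array(c['view']); P=np.atleast_2d(P)
    p=(V[:3,:3]@P.T).T+V[:3,3]; x,y,z=p[:,0],-p[:,1],-p[:,2]
    return np.c_[c['fx']*x/z+c['cx'],c['fy']*y/z+c['cy']]
def ray(n,u,v,z):
    c=env.get_calibration(n); V=np.array(c['view']); R=V[:3,:3]; o=-R.T@V[:3,3]
    d=R.T@np.array([(u-c['cx'])/c['fx'],-(v-c['cy'])/c['fy'],-1]); return o+d*(z-o[2])/d[2]
E
python3 - <<'E'
from h import *
snap('top','t0.png');snap('side','s0.png')
print({k:(v if k!='view' else np.round(v,3)) for k,v in env.get_calibration('top').items()})
print({k:(v if k!='view' else np.round(v,3)) for k,v in env.get_calibration('side').items()})
s=env.observe();print(s['time_s'],s['position'],np.round(s['tool_rot'],3),s['grip_width'],env.nose_length)
E
```

```text
pics
{'fx': 545.3419233332675, 'fy': 545.3419233332675, 'cx': 322.64996138619165, 'cy': 223.9535976767011, 'view': array([[ 0.026, -1.   , -0.006, -0.068],
       [ 0.974,  0.024,  0.225, -0.557],
       [-0.225, -0.012,  0.974, -1.11 ],
       [ 0.   ,  0.   ,  0.   ,  1.   ]])}
{'fx': 612.9386106339126, 'fy': 612.9386106339126, 'cx': 322.04363753352527, 'cy': 236.81793876385834, 'view': array([[ 0.876, -0.481,  0.011, -0.501],
       [ 0.333,  0.622,  0.709, -0.182],
       [-0.348, -0.617,  0.705, -1.291],
       [ 0.   ,  0.   ,  0.   ,  1.   ]])}
0.1 [0.21694089 0.50510845 0.2148722 ] [[ 0.395  0.919 -0.001]
 [ 0.919 -0.395 -0.001]
 [-0.001 -0.    -1.   ]] 0.0853121888175951 0.022
```

View pics/t0.png

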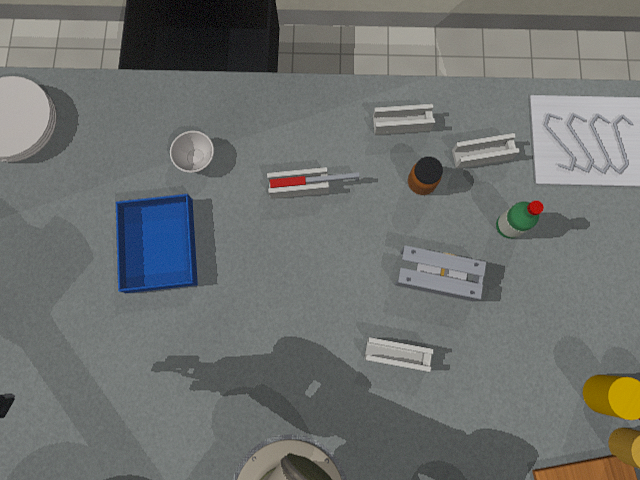

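View pics/s0.png

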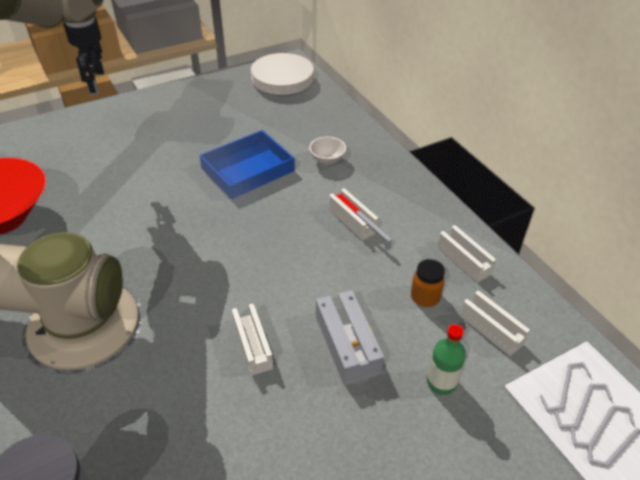

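```bash
python3 - <<'E'
from h import *
t=cv2.imread('pics/t0.png');s=cv2.imread('pics/s0.png')
def crop(im,x0,y0,w,h,k): 
    c=cv2.resize(im[y0:y0+h,x0:x0+w],None,fx=k,fy=k,interpolation=cv2.INTER_CUBIC)
    for i in range(0,w,10): cv2.putText(c,str(x0+i),(i*k,8),0,.3,(255,255,255),1) if i%20==0 else 0; c[:,i*k]=c[:,i*k]//2+60
    for i in range(0,h,10): cv2.putText(c,str(y0+i),(0,i*k+4),0,.3,(255,255,255),1); c[i*k]=c[i*k]//2+60
    return c
a=crop(t,390,235,110,70,7);b=crop(t,260,160,110,40,7)
cv2.imwrite('pics/a.png',np.vstack([a[:, :770],b[:, :770]])[:790])
print(a.shape,b.shape)
cv2.imwrite('pics/a.png',cv2.resize(np.vstack([a,b]),(800,600*1)) if 0 else np.vstack([crop(t,390,240,110,65,5),crop(t,260,160,110,45,5)]))
cv2.imwrite('pics/b.png',np.hstack([crop(s,310,280,80,110,5),crop(s,325,180,75,110,5)]))
E
```

```text
(490, 770, 3) (280, 770, 3)
```

View pics/a.png

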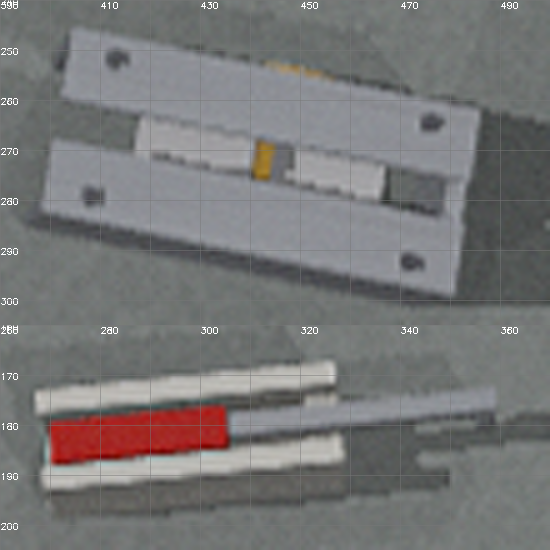

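View pics/b.png

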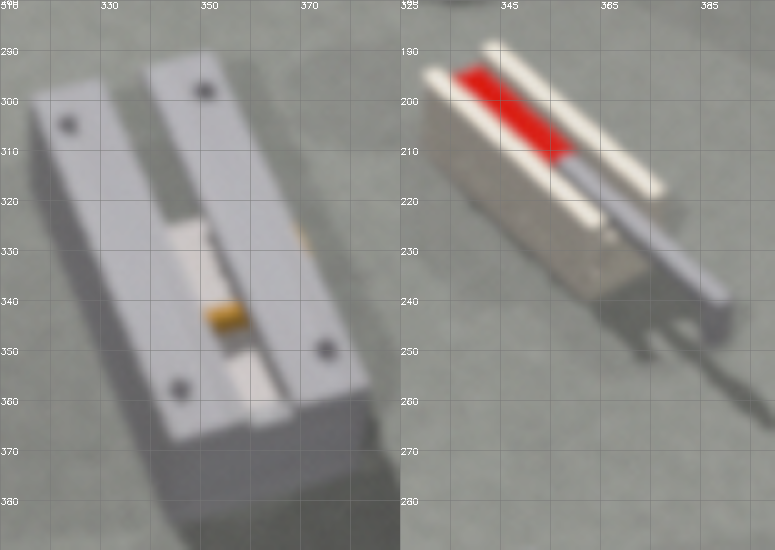

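```bash
python3 - <<'E'
from h import *
def R(l,uv,z): 
    p=np.array([ray('top',*q,z)[:2]*1000 for q in uv]); print(l,np.round(p,1).tolist()); return p
r=R('runner top',[(404,245.5),(398,282.4),(486,261.6),(481,299.6)],.06)
m=(r[0]+r[1])/2;b=(r[2]+r[3])/2;print('mouth',m,'len',np.linalg.norm(m-b),'yaw dir',np.degrees(np.arctan2(*(m-b)[::-1])),'w',np.linalg.norm(r[0]-r[1]),np.linalg.norm(r[2]-r[3]))
R('bar front/back',[(441,272),(444.8,272.4)],.016)
R('tray front,back',[(417.4,267),(466.5,277)],.004)
p=R('pick tip,handle end,joint',[(359,175),(270.2,184.2),(305.8,180.2)],.045)
d=p[1]-p[0];print(np.linalg.norm(d),np.degrees(np.arctan2(d[1],d[0])),p.mean(0),(p[0]+p[1])/2)
R('tub rim',[(116,200),(191,194),(196,287),(120,292)],.045)
R('bowl',[(191,151)],.045);R('jar',[(428,170)],.09);R('bottle',[(536,208)],.17)
# side check
n='side'
for l,u,v,z in [('pick tip',390,240,.045),('run mouthL',316,298.5,.06),('run mouthR',352,290,.06),('backR',382,357,.06),('backL',344,368,.06),('bar',354,341,.016)]:
    print(l,np.round(ray(n,u,v,z)[:2]*1000,1))
E
```

```text
runner top [[516.2, -228.6], [436.8, -215.4], [485.8, -402.0], [405.3, -388.3]]
mouth [ 476.49831057 -222.01928   ] len 175.85171435174905 yaw dir 79.87342327615048 w 80.397126904338 81.64982827396173
bar front/back [[467.6, -315.4], [466.9, -323.7]]
tray front,back [[479.2, -265.9], [459.7, -373.9]]
pick tip,handle end,joint [[676.6, -131.6], [650.3, 65.6], [661.5, -13.3]]
198.90235238882693 97.59876155974165 [662.80627196 -26.42674575] [663.43950546 -32.99471322]
tub rim [[605.4, 405.2], [623.3, 240.1], [417.8, 212.8], [403.0, 373.9]]
bowl [[724.1, 248.3]]
jar [[676.7, -277.0]]
bottle [[576.2, -472.0]]
pick tip [ 677.7 -132.4]
run mouthL [ 438.9 -215.3]
run mouthR [ 516.3 -230.8]
backR [ 481.5 -401.1]
backL [ 405.4 -387.8]
bar [ 471.4 -318.1]
```

>>> arm_command --steps '[{"delta_pos":[25.1,-32.4,0],"dr":[0,0,-3.3]},{"delta_pos":[25.1,-32.4,0],"dr":[0,0,-3.3]},{"delta_pos":[25.1,-32.4,0],"dr":[0,0,-3.3]},{"delta_pos":[25.1,-32.4,0],"dr":[0,0,-3.3]},{"delta_pos":[25.1,-32.4,0],"dr":[0,0,-3.3]},{"delta_pos":[25.1,-32.4,0],"dr":[0,0,-3.3]},{"delta_pos":[25.1,-32.4,0],"dr":[0,0,-3.3]},{"delta_pos":[25.1,-32.4,0],"dr":[0,0,-3.3]},{"delta_pos":[25.1,-32.4,0],"dr":[0,0,-3.3]},{"delta_pos":[25.1,-32.4,0],"dr":[0,0,-3.3]},{"delta_pos":[25.1,-32.4,0],"dr":[0,0,-3.3]},{"delta_pos":[25.1,-32.4,0],"dr":[0,0,-3.3]},{"delta_pos":[25.1,-32.4,0],"dr":[0,0,-3.3]},{"delta_pos":[25.1,-32.4,0],"dr":[0,0,-3.3]},{"delta_pos":[25.1,-32.4,0],"dr":[0,0,-3.3]},{"delta_pos":[25.1,-32.4,0],"dr":[0,0,-3.3]},{"delta_pos":[25.1,-32.4,0],"dr":[0,0,-3.3]},{"delta_pos":[25.1,-32.4,0],"dr":[0,0,-3.3]}]' --grip 1

```text
time_s: 1.9
position: [0.6696, -0.0793, 0.2149]
tool_rot: [[0.992, 0.125, -0.001], [0.125, -0.992, 0.0], [-0.001, -0.0, -1.0]]
ft_force: [-0.3, 0.2, 0.9]
grip_width: 0.0855
```

>>> arm_command --steps '[{"delta_pos":[0,0,-40],"dr":[0,0,0.4]},{"delta_pos":[0,0.5,-40],"dr":[0,0,0]},{"delta_pos":[0,0,-40],"dr":[0,0,0]},{"delta_pos":[0,0,-30],"dr":[0,0,0]},{"delta_pos":[0,0,-15],"dr":[0,0,0]},{"delta_pos":[0,0,-7],"dr":[0,0,0]},{"delta_pos":[0,0,0],"dr":[0,0,0]}]'

```text
time_s: 2.6
position: [0.6686, -0.0773, 0.0426]
tool_rot: [[0.991, 0.135, -0.002], [0.135, -0.991, 0.0], [-0.001, -0.001, -1.0]]
ft_force: [-0.4, 0.0, 0.5]
grip_width: 0.0856
```

>>> arm_command --steps '[{"delta_pos":[0,0,0],"dr":[0,0,0]},{"delta_pos":[0,0,0],"dr":[0,0,0]},{"delta_pos":[0,0,0],"dr":[0,0,0]},{"delta_pos":[0,0,0],"dr":[0,0,0]},{"delta_pos":[0,0,0],"dr":[0,0,0]},{"delta_pos":[0,0,0],"dr":[0,0,0]},{"delta_pos":[0,0,0],"dr":[0,0,0]},{"delta_pos":[0,0,0],"dr":[0,0,0]}]' --grip 0 --squeeze 90

```text
time_s: 3.4
position: [0.6689, -0.0774, 0.0434]
tool_rot: [[0.991, 0.135, -0.0], [0.135, -0.991, -0.0], [-0.0, 0.0, -1.0]]
ft_force: [1.1, 0.2, 0.9]
grip_width: -0.0001
```

```bash
python3 - <<'E'
from h import *
print(env.observe()['grip_width'])
t=snap('top','t1.png');s=snap('side','s1.png')
r=lambda im,x,y,w,h,k:cv2.resize(im[y:y+h,x:x+w],None,fx=k,fy=k,interpolation=cv2.INTER_CUBIC)
cv2.imwrite('pics/c.png',np.hstack([r(t,260,120,130,110,3),r(s,310,150,110,110,3)]))
print(proj('top',[.669,-.0774,.04]),proj('side',[.669,-.0774,.04]))
E
```

```text
-0.0001244023322313371
[[334.61485184 178.36644879]] [[373.92898207 228.15809162]]
```

View pics/c.png

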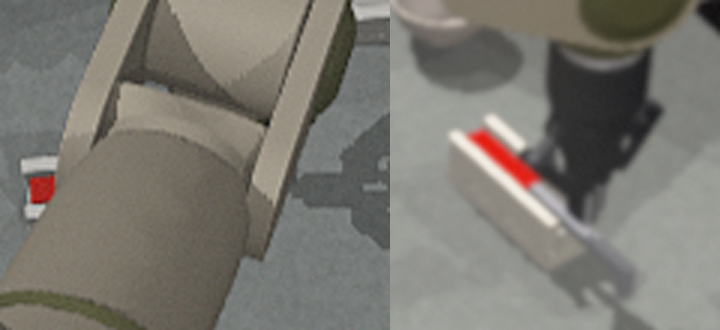

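>>> arm_command --steps '[{"delta_pos":[0,0,5],"dr":[0,0,0]},{"delta_pos":[0,0,15],"dr":[0,0,0]},{"delta_pos":[0,0,20],"dr":[0,0,0]},{"delta_pos":[0,0,20],"dr":[0,0,0]},{"delta_pos":[0,0,10],"dr":[0,0,0]},{"delta_pos":[0,0,0],"dr":[0,0,0]}]'

```text
time_s: 4.1
position: [0.6695, -0.0776, 0.115]
tool_rot: [[0.991, 0.135, 0.003], [0.135, -0.991, -0.001], [0.003, 0.001, -1.0]]
ft_force: [0.5, 0.2, 0.2]
grip_width: -0.0002
```

```bash
python3 - <<'E'
from h import *
o=env.observe();print(o['grip_width'],o['ft_force'],o['position'])
t=snap('top','t2.png');s=snap('side','s2.png')
r=lambda im,x,y,w,h,k:cv2.resize(im[y:y+h,x:x+w],None,fx=k,fy=k,interpolation=cv2.INTER_CUBIC)
cv2.imwrite('pics/d.png',r(s,310,130,120,130,4))
E
```

```text
-0.0002036487617793257 [0.49865948 0.19630715 0.15560301] [ 0.66951065 -0.07756243  0.11501556]
```

View pics/d.png

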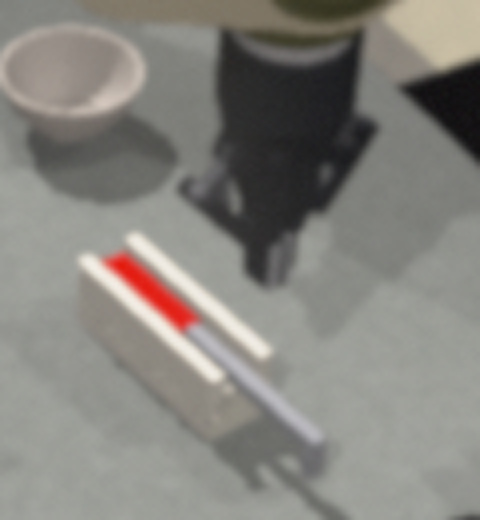

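```bash
python3 - <<'E'
from h import *
for z in (.093,.115,.169): print(z,proj('side',[.6695,-.0776,z]))
s=cv2.imread('pics/s1.png')
cv2.imwrite('pics/e.png',cv2.resize(s[170:270,320:420],None,fx=6,fy=6,interpolation=cv2.INTER_CUBIC))
for z in (.02,.04): print(z,proj('side',[.6689,-.0774,z]))
E
```

```text
0.093 [[375.79431155 211.58432245]]
0.115 [[376.50125328 204.45127208]]
0.169 [[378.30502342 186.25121007]]
0.02 [[373.29821441 234.19966105]]
0.04 [[373.89312487 228.17196422]]
```

View pics/e.png

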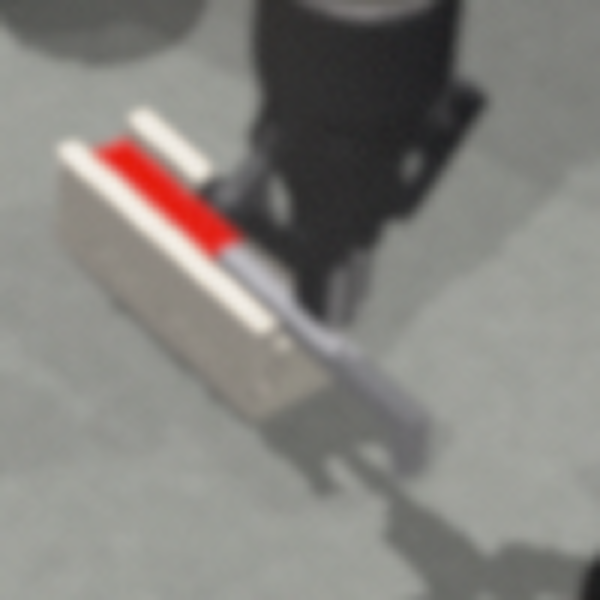

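>>> arm_command --steps '[{"delta_pos":[0,0,0],"dr":[0,0,0]},{"delta_pos":[0,0,0],"dr":[0,0,0]},{"delta_pos":[0,0,0],"dr":[0,0,0]},{"delta_pos":[0,0,0],"dr":[0,0,0]},{"delta_pos":[0,0,-30],"dr":[0,0,0]},{"delta_pos":[0,0,-30],"dr":[0,0,0]},{"delta_pos":[0,0,-12],"dr":[0,0,0]},{"delta_pos":[0,0,-7],"dr":[0,0,0]},{"delta_pos":[0,0,-3],"dr":[0,0,0]},{"delta_pos":[0,0,-3],"dr":[0,0,0]},{"delta_pos":[0,0,0],"dr":[0,0,0]}]' --grip 1

```text
time_s: 5.3
position: [0.6692, -0.0775, 0.029]
tool_rot: [[0.991, 0.135, 0.001], [0.135, -0.991, -0.0], [0.001, 0.0, -1.0]]
ft_force: [-1.5, -0.3, 0.2]
grip_width: 0.0855
```

```bash
python3 - <<'E'
from h import *
o=env.observe();p=o['position'];print(o['grip_width'],o['ft_force'],p)
s=snap('side','s3.png');im=s.copy()
im=cv2.resize(s[150:260,310:430],None,fx=5,fy=5,interpolation=cv2.INTER_CUBIC)
R=np.array(o['tool_rot'])
for w in (-.0425,.0425):
  for a in (.022,.009,-.051):
    q=proj('side',np.array(p)+R[:,0]*w+R[:,2]*a)[0]; print(w,a,q)
    cv2.circle(im,tuple(int(v) for v in (q-[310,150])*5),4,(0,255,255),1)
cv2.imwrite('pics/f.png',im)
E
```

```text
0.08552008280231574 [-1.45595661 -0.33640328  0.21373849] [ 0.66921508 -0.07748124  0.02904951]
-0.0425 0.022 [359.28964963 245.45752322]
-0.0425 0.009 [359.58269673 241.60076195]
-0.0425 -0.051 [360.98492352 223.14620598]
0.0425 0.022 [386.49007369 230.75858015]
0.0425 0.009 [386.94446089 226.90547664]
0.0425 -0.051 [389.11674938 208.48494766]
```

View pics/f.png

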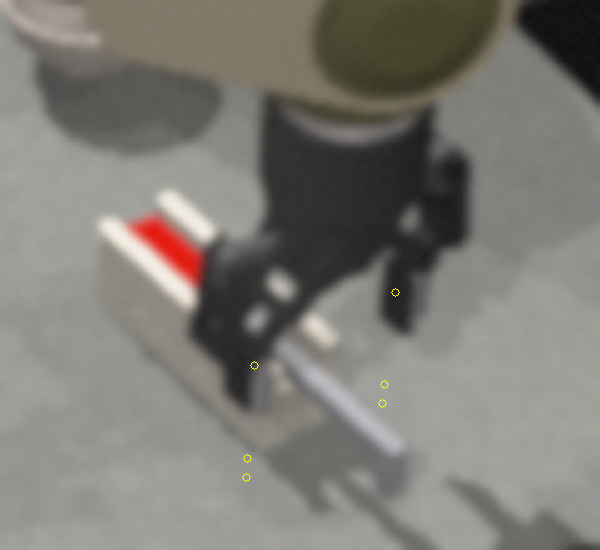

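>>> arm_command --steps '[{"delta_pos":[0,0,-5],"dr":[0,0,0]},{"delta_pos":[0,0,-3],"dr":[0,0,0]},{"delta_pos":[0,0,-3],"dr":[0,0,0]},{"delta_pos":[0,0,0],"dr":[0,0,0]}]'

```text
time_s: 5.75
position: [0.6686, -0.0773, 0.0168]
tool_rot: [[0.991, 0.135, -0.001], [0.135, -0.991, 0.0], [-0.001, -0.0, -1.0]]
ft_force: [0.8, -0.1, -1.1]
grip_width: 0.0856
```

>>> arm_command --steps '[{"delta_pos":[0,0,-3],"dr":[0,0,0]},{"delta_pos":[0,0,-3],"dr":[0,0,0]},{"delta_pos":[0,0,-3],"dr":[0,0,0]},{"delta_pos":[0,0,0],"dr":[0,0,0]}]'

```text
time_s: 6.15
position: [0.6686, -0.0773, 0.0078]
tool_rot: [[0.991, 0.135, -0.001], [0.135, -0.991, 0.0], [-0.001, -0.0, -1.0]]
ft_force: [-0.8, 0.1, -0.5]
grip_width: 0.0853
```

>>> arm_command --steps '[{"delta_pos":[0,0,0],"dr":[0,0,0]},{"delta_pos":[0,0,0],"dr":[0,0,0]},{"delta_pos":[0,0,0],"dr":[0,0,0]},{"delta_pos":[0,0,0],"dr":[0,0,0]},{"delta_pos":[0,0,0],"dr":[0,0,0]},{"delta_pos":[0,0,0],"dr":[0,0,0]},{"delta_pos":[0,0,0],"dr":[0,0,0]}]' --grip 0 --squeeze 90

```text
time_s: 6.85
position: [0.6691, -0.0774, 0.0087]
tool_rot: [[0.991, 0.135, 0.001], [0.135, -0.991, -0.0], [0.0, 0.0, -1.0]]
ft_force: [-0.1, 0.3, 2.1]
grip_width: 0.0081
```

>>> arm_command --steps '[{"delta_pos":[0,0,4],"dr":[0,0,0]},{"delta_pos":[0,0,8],"dr":[0,0,0]},{"delta_pos":[0,0,12],"dr":[0,0,0]},{"delta_pos":[0,0,15],"dr":[0,0,0]},{"delta_pos":[0,0,15],"dr":[0,0,0]},{"delta_pos":[0,0,15],"dr":[0,0,0]},{"delta_pos":[0,0,11],"dr":[0,0,0]},{"delta_pos":[0,0,0],"dr":[0,0,0]}]'

```text
time_s: 7.65
position: [0.6697, -0.0776, 0.0907]
tool_rot: [[0.991, 0.135, 0.003], [0.135, -0.991, -0.001], [0.003, 0.001, -1.0]]
ft_force: [-0.5, 0.3, -2.2]
grip_width: 0.0081
```

```bash
cat >> h.py <<'E'
def crop(im,x0,y0,w,h,k):
    c=cv2.resize(im[y0:y0+h,x0:x0+w],None,fx=k,fy=k,interpolation=cv2.INTER_CUBIC)
    for i in range(0,w,10):
        c[:,i*k]=c[:,i*k]//2+60; cv2.putText(c,str(x0+i),(i*k,8),0,.3,(255,255,255),1)
    for i in range(0,h,10):
        c[i*k]=c[i*k]//2+60; cv2.putText(c,str(y0+i),(0,i*k+4),0,.3,(255,255,255),1)
    return c
E
python3 - <<'E'
from h import *
o=env.observe();p=o['position'];print(o['grip_width'],o['ft_force'],p)
s=snap('side','s4.png');cv2.imwrite('pics/g.png',crop(s,310,120,110,130,4))
o0=np.array([663.4,-33.0,88])/1000;a=np.radians(97.6);d=np.array([np.cos(a),np.sin(a),0])
for l,y,z in [('handle end top',.1,.03),('joint top',.02,.03),('prong top',-.1,.03),('prong bot',-.096,0)]: print(l,proj('side',o0+d*y+[0,0,z]))
E
```

```text
0.008075658353889832 [-0.51399617  0.26409263 -2.18395616] [ 0.66965857 -0.07760015  0.09068994]
handle end top [[337.76891482 170.83689039]]
joint top [[358.61190536 188.38767604]]
prong top [[392.4755892  216.90250241]]
prong bot [[390.08481853 225.63648587]]
```

View pics/g.png

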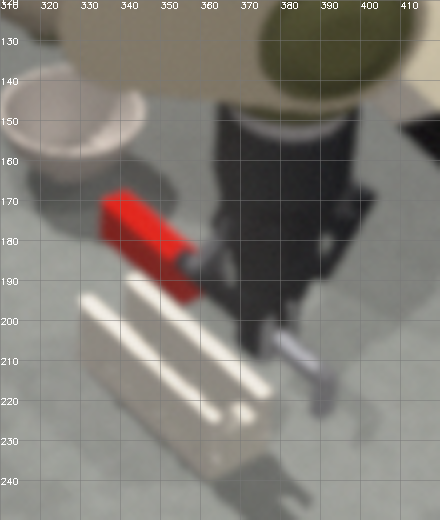

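>>> arm_command --steps '[{"delta_pos":[-14,-3.5,0],"dr":[0,0,-1.5]},{"delta_pos":[-29,-7,0],"dr":[0,0,-3]},{"delta_pos":[-29,-7,0],"dr":[0,0,-3]},{"delta_pos":[-29,-7,0],"dr":[0,0,-3]},{"delta_pos":[-29,-7,0],"dr":[0,0,-3]},{"delta_pos":[-29,-7,0],"dr":[0,0,-3]},{"delta_pos":[-14.7,-3,0],"dr":[0,0,-1.6]},{"delta_pos":[0,0,-20],"dr":[0,0,0]},{"delta_pos":[0,0,-30],"dr":[0,0,0]},{"delta_pos":[0,0,-20],"dr":[0,0,0]},{"delta_pos":[0,0,-10],"dr":[0,0,0]},{"delta_pos":[0,0,-5],"dr":[0,0,0]},{"delta_pos":[0,0,-3],"dr":[0,0,0]},{"delta_pos":[0,0,0],"dr":[0,0,0]}]'

```text
time_s: 9.1
position: [0.4955, -0.119, 0.0007]
tool_rot: [[0.984, -0.18, 0.001], [-0.18, -0.984, -0.0], [0.001, 0.0, -1.0]]
ft_force: [-0.4, 0.9, -0.8]
grip_width: 0.0078
```

>>> arm_command --steps '[{"delta_pos":[0,0,-2],"dr":[0,0,0]},{"delta_pos":[0,0,-1.5],"dr":[0,0,0]},{"delta_pos":[0,0,-1],"dr":[0,0,0]},{"delta_pos":[0,0,0],"dr":[0,0,0]}]'

```text
time_s: 9.5
position: [0.4952, -0.1189, -0.0041]
tool_rot: [[0.984, -0.18, 0.0], [-0.18, -0.984, -0.0], [0.0, 0.0, -1.0]]
ft_force: [-0.6, 0.6, -2.0]
grip_width: 0.0077
```

>>> arm_command --steps '[{"delta_pos":[0,0,-1],"dr":[0,0,0]},{"delta_pos":[0,0,-1],"dr":[0,0,0]},{"delta_pos":[0,0,0],"dr":[0,0,0]}]'

```text
time_s: 9.8
position: [0.4952, -0.1189, -0.0062]
tool_rot: [[0.984, -0.18, -0.0], [-0.18, -0.984, 0.0], [-0.0, -0.0, -1.0]]
ft_force: [0.6, -0.4, -0.9]
grip_width: 0.0077
```

>>> arm_command --steps '[{"delta_pos":[0,0,-1],"dr":[0,0,0]},{"delta_pos":[0,0,0],"dr":[0,0,0]}]'

```text
time_s: 10.0
position: [0.4953, -0.1189, -0.0063]
tool_rot: [[0.984, -0.18, 0.001], [-0.18, -0.984, -0.0], [0.001, 0.0, -1.0]]
ft_force: [-2.8, 0.8, 9.2]
grip_width: 0.0078
```

>>> arm_command --steps '[{"delta_pos":[0,0,0],"dr":[0,0,0]},{"delta_pos":[0,0,0],"dr":[0,0,0]},{"delta_pos":[0,0,0],"dr":[0,0,0]},{"delta_pos":[0,0,0],"dr":[0,0,0]},{"delta_pos":[0,0,0],"dr":[0,0,0]},{"delta_pos":[0,0,20],"dr":[0,0,0]},{"delta_pos":[0,0,40],"dr":[0,0,0]},{"delta_pos":[0,0,40],"dr":[0,0,0]},{"delta_pos":[4,35,0],"dr":[0,0,0]},{"delta_pos":[4,35,0],"dr":[0,0,0]},{"delta_pos":[4,35,0],"dr":[0,0,0]},{"delta_pos":[0,35,0],"dr":[0,0,0]},{"delta_pos":[0,35,0],"dr":[0,0,0]},{"delta_pos":[0,35,0],"dr":[0,0,0]},{"delta_pos":[0,35,0],"dr":[0,0,0]},{"delta_pos":[0,0,0],"dr":[0,0,0]}]' --grip 1

```text
time_s: 11.6
position: [0.5066, 0.1294, 0.0929]
tool_rot: [[0.984, -0.176, -0.0], [-0.176, -0.984, 0.001], [-0.0, -0.001, -1.0]]
ft_force: [0.3, -0.0, -0.7]
grip_width: 0.0853
```

```bash
python3 - <<'E'
from h import *
o=env.observe();p=o['position'];print(o['grip_width'],p)
t=snap('top','t5.png');s=snap('side','s5.png')
cv2.imwrite('pics/i.png',np.hstack([crop(t,300,230,110,75,5)[:, :550],np.zeros((375,10,3),np.uint8)]))
m=np.array([477,-222.5])/1000;d=np.array([.1805,.9836])
for y in (100,20,-100):
  q=np.r_[m+d*(.150+y/1000),.03]; print(y,np.round(q,4),proj('top',q),proj('side',q))
a=crop(t,320,225,110,65,4);b=crop(s,270,210,110,100,4)
cv2.imwrite('pics/i.png',np.vstack([a,b[:330]]))
hsv=cv2.cvtColor(t,cv2.COLOR_BGR2HSV);mk=((hsv[...,0]<6)|(hsv[...,0]>174))&(hsv[...,1]>180)&(hsv[...,2]>80)
mk[:, :250]=0;mk[:, 450:]=0;ys,xs=np.nonzero(mk);print(len(xs),xs.min(),xs.max(),ys.min(),ys.max(),xs.mean(),ys.mean())
E
```

```text
0.08527680212363176 [0.50663469 0.12941487 0.09285898]
100 [0.5221 0.0234 0.03  ] [[287.2403006  242.52303748]] [[299.1253705  225.43653534]]
20 [ 0.5077 -0.0553  0.03  ] [[322.86237   249.8894018]] [[309.2044339  248.33208867]]
-100 [ 0.486  -0.1733  0.03  ] [[376.76388503 261.03581199]] [[325.84462904 286.13187818]]
279 287 322 239 255 303.40143369175627 246.5483870967742
```

View pics/i.png

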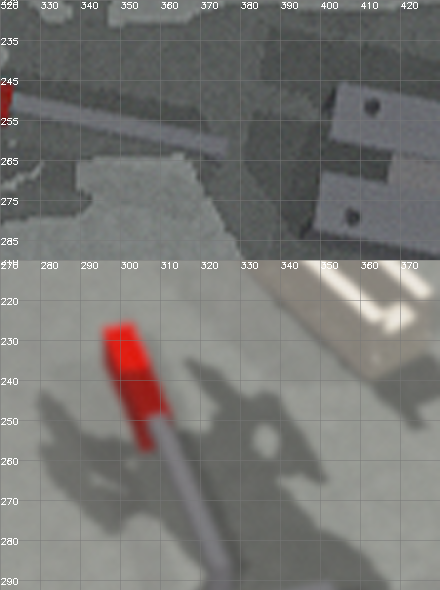

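>>> arm_command --steps '[{"delta_pos":[1.7,-29,0],"dr":[0,0,-0.5]},{"delta_pos":[1.7,-29,0],"dr":[0,0,0]},{"delta_pos":[1.7,-29,0],"dr":[0,0,0]},{"delta_pos":[1.7,-29,0],"dr":[0,0,0]},{"delta_pos":[1.5,-29.3,0],"dr":[0,0,0]},{"delta_pos":[0,0,-30],"dr":[0,0,0]},{"delta_pos":[0,0,-30],"dr":[0,0,0]},{"delta_pos":[0,0,-20],"dr":[0,0,0]},{"delta_pos":[0,0,-12],"dr":[0,0,0]},{"delta_pos":[0,0,-7],"dr":[0,0,0]},{"delta_pos":[0,0,0],"dr":[0,0,0]}]'

```text
time_s: 12.8
position: [0.5154, -0.0196, -0.0063]
tool_rot: [[0.982, -0.189, -0.001], [-0.189, -0.982, 0.0], [-0.001, -0.0, -1.0]]
ft_force: [-0.1, 0.6, 0.5]
grip_width: 0.0856
```

>>> arm_command --steps '[{"delta_pos":[0,0,0],"dr":[0,0,0]},{"delta_pos":[0,0,0],"dr":[0,0,0]},{"delta_pos":[0,0,0],"dr":[0,0,0]},{"delta_pos":[0,0,0],"dr":[0,0,0]},{"delta_pos":[0,0,0],"dr":[0,0,0]},{"delta_pos":[0,0,0],"dr":[0,0,0]},{"delta_pos":[0,0,0],"dr":[0,0,0]}]' --grip 0 --squeeze 120

```text
time_s: 13.5
position: [0.5157, -0.0191, -0.0053]
tool_rot: [[0.982, -0.188, 0.001], [-0.188, -0.982, -0.0], [0.001, 0.0, -1.0]]
ft_force: [-1.3, -0.2, 7.0]
grip_width: 0.0175
```

>>> arm_command --steps '[{"delta_pos":[0,0,5],"dr":[0,0,0]},{"delta_pos":[0,0,10],"dr":[0,0,0]},{"delta_pos":[0,0,7],"dr":[0,0,0]},{"delta_pos":[0,0,0],"dr":[0,0,0]}]'

```text
time_s: 13.9
position: [0.5162, -0.0193, 0.0171]
tool_rot: [[0.982, -0.188, 0.002], [-0.188, -0.982, -0.001], [0.002, 0.0, -1.0]]
ft_force: [0.1, 0.2, -1.6]
grip_width: 0.0173
```

```bash
python3 - <<'E'
from h import *
o=env.observe();print(o['position'],o['ft_force'])
a=cv2.imread('pics/s5.png');b=snap('side','s6.png');t=snap('top','t6.png')
q=np.array([.486,-.1733,.03]);print(proj('side',q),proj('side',q+[0,0,.022]))
# shaft end: profile along predicted shaft line
cv2.imwrite('pics/j.png',np.hstack([crop(b,270,200,90,110,4),crop(a,300,240,60,110,4)]))
for n,x0,y0,w,h in [('prong',316,276,18,24),('hand',296,222,14,20)]:
    T=a[y0:y0+h,x0:x0+w];S=b[y0-20:y0+h+10,x0-8:x0+w+8]
    r=cv2.matchTemplate(S,T,cv2.TM_CCOEFF_NORMED);_,v,_,l=cv2.minMaxLoc(r);print(n,v,l[0]-8,l[1]-20)
E
```

```text
[ 0.51615131 -0.0192945   0.01713442] [ 0.11514843  0.24358995 -1.64368084]
[[325.83010402 286.12984436]] [[325.99029822 279.44972834]]
prong 0.7105000615119934 4 8
hand 0.4093514680862427 5 0
```

View pics/j.png

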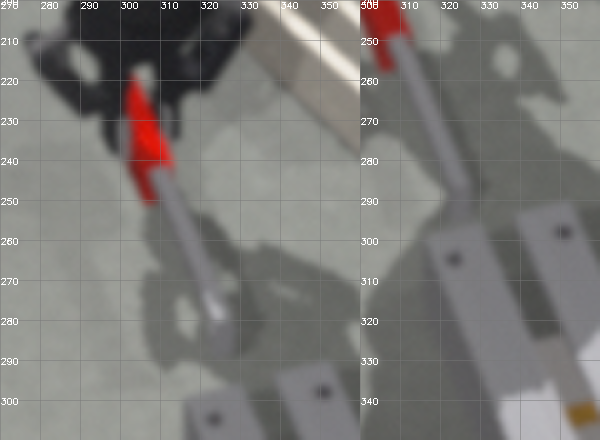

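>>> arm_command --steps '[{"delta_pos":[-4,-20,0],"dr":[0,0,0]},{"delta_pos":[-4,-20,0],"dr":[0,0,0]},{"delta_pos":[-4,-20,0],"dr":[0,0,0]},{"delta_pos":[-3.5,-18,0],"dr":[0,0,0]},{"delta_pos":[0,0,0],"dr":[0,0,0]}]'

```text
time_s: 14.5
position: [0.4997, -0.0988, 0.0156]
tool_rot: [[0.982, -0.191, -0.0], [-0.191, -0.982, -0.0], [-0.0, 0.0, -1.0]]
ft_force: [-0.8, -0.7, -2.0]
grip_width: 0.0175
```

>>> arm_command --steps '[{"delta_pos":[-3.5,-18,0.5],"dr":[0,0,0]},{"delta_pos":[-4,-20,0],"dr":[0,0,0]},{"delta_pos":[-4,-20,0],"dr":[0,0,0]},{"delta_pos":[-3,-16,0],"dr":[0,0,0]},{"delta_pos":[-1.5,-9,0],"dr":[0,0,0]},{"delta_pos":[0,0,0],"dr":[0,0,0]}]'

```text
time_s: 15.1
position: [0.484, -0.1804, 0.0163]
tool_rot: [[0.982, -0.189, -0.0], [-0.189, -0.982, 0.0], [-0.0, -0.0, -1.0]]
ft_force: [-0.1, 0.5, -1.5]
grip_width: 0.0176
```

>>> arm_command --steps '[{"delta_pos":[0,0,-4],"dr":[0,0,0]},{"delta_pos":[0,0,-4],"dr":[0,0,0]},{"delta_pos":[0,0,-4],"dr":[0,0,0]},{"delta_pos":[0,0,-3],"dr":[0,0,0]},{"delta_pos":[0,0,0],"dr":[0,0,0]}]'

```text
time_s: 15.6
position: [0.4838, -0.1798, 0.0009]
tool_rot: [[0.982, -0.188, -0.001], [-0.188, -0.982, 0.001], [-0.001, -0.0, -1.0]]
ft_force: [-0.1, -0.4, -1.1]
grip_width: 0.0175
```

>>> arm_command --steps '[{"delta_pos":[1,5,0],"dr":[0,0,0]},{"delta_pos":[2,10,0],"dr":[0,0,0]},{"delta_pos":[2,10,0],"dr":[0,0,0]},{"delta_pos":[2,10,0],"dr":[0,0,0]}]'

```text
time_s: 16.0
position: [0.4912, -0.1441, 0.0015]
tool_rot: [[0.982, -0.188, 0.0], [-0.188, -0.982, -0.0], [0.0, 0.0, -1.0]]
ft_force: [-0.6, -1.1, -1.8]
grip_width: 0.0173
```

```bash
python3 - <<'E'
from h import *
o=env.observe();print(o['position'],o['ft_force'])
t=snap('top','t7.png');s=snap('side','s7.png')
m=np.array([477,-222.5])/1000;d=np.array([.1805,.9836])
# brass bar pixels in both
for n,im in (('top0',cv2.imread('pics/t0.png')),('top',t),('side0',cv2.imread('pics/s0.png')),('side',s)):
    h=cv2.cvtColor(im,cv2.COLOR_BGR2HSV);mk=(h[...,0]>10)&(h[...,0]<28)&(h[...,1]>130)
    x0,x1,y0,y1=(405,475,255,290) if 'top' in n else (335,365,300,370)
    ys,xs=np.nonzero(mk[y0:y1,x0:x1])
    if len(xs): print(n,len(xs),xs.mean()+x0,ys.mean()+y0,np.round(ray(n[:3] if 'top' in n else 'side',xs.mean()+x0,ys.mean()+y0,.016)*1000))
    else: print(n,'none')
E
```

```text
[ 0.49117891 -0.14413806  0.00152764] [-0.58709195 -1.1078707  -1.83630732]
top0 20 442.2 272.1 [ 467. -318.   16.]
top 10 428.8 267.3 [ 477. -289.   16.]
side0 22 355.22727272727275 343.04545454545456 [ 471. -324.   16.]
side 17 350.05882352941177 330.7647058823529 [ 477. -292.   16.]
```

>>> arm_command --steps '[{"delta_pos":[2.3,12.8,0],"dr":[0,0,0]},{"delta_pos":[2.4,12.8,0],"dr":[0,0,0]},{"delta_pos":[2.4,12.8,0],"dr":[0,0,0]},{"delta_pos":[2.4,12.8,0],"dr":[0,0,0]},{"delta_pos":[2.4,12.8,0],"dr":[0,0,0]},{"delta_pos":[2.4,12.8,0],"dr":[0,0,0]},{"delta_pos":[2.4,12.8,0],"dr":[0,0,0]},{"delta_pos":[2.4,12.8,0],"dr":[0,0,0]},{"delta_pos":[2.4,12.8,0],"dr":[0,0,0]},{"delta_pos":[2.4,12.8,0],"dr":[0,0,0]},{"delta_pos":[2.4,12.8,0],"dr":[0,0,0]},{"delta_pos":[1.5,8,0],"dr":[0,0,0]},{"delta_pos":[0,0,0],"dr":[0,0,0]}]'

```text
time_s: 17.4
position: [0.5189, 0.0048, 0.0014]
tool_rot: [[0.982, -0.187, -0.0], [-0.187, -0.982, 0.0], [-0.0, -0.0, -1.0]]
ft_force: [0.5, -1.4, -1.6]
grip_width: 0.0173
```

```bash
python3 - <<'E'
from h import *
o=env.observe();print(o['position'],o['ft_force'])
t=snap('top','t8.png');s=snap('side','s8.png')
m=np.array([477,-222.5])/1000;d=np.array([.1805,.9836]);x=np.array([d[1],-d[0]])
for n,im in (('top',t),('side',s)):
    h=cv2.cvtColor(im,cv2.COLOR_BGR2HSV);mk=((h[...,0]>10)&(h[...,0]<28)&(h[...,1]>130)).astype(np.uint8)
    k,l,st,c=cv2.connectedComponentsWithStats(mk)
    for i in range(1,k):
        P=ray(n,*c[i],.016)[:2]-m
        if st[i][4]>3 and abs(P@x)<.12 and -.2<P@d<.25: print(n,st[i],c[i].round(1),'along',P@d,'lat',P@x)
E
```

```text
[0.51885944 0.00483255 0.00138093] [ 0.50493721 -1.4030031  -1.62785168]
top [360 248   3   8  14] [361.1 251.4] along 0.08696182855996387 lat 0.01649872701065614
top [357 261   4   7  18] [358.5 264. ] along 0.08729370148215994 lat -0.012270442240367956
side [325 277   6   4  20] [327.5 278.5] along 0.08129748537530455 lat 0.014678404723081661
side [313 280   4   4  12] [314.6 281.2] along 0.0823996321949338 lat -0.015215101716377437
```

>>> arm_command --steps '[{"delta_pos":[-0.8,-4,0],"dr":[0,0,0]},{"delta_pos":[0,0,10],"dr":[0,0,0]},{"delta_pos":[0,0,25],"dr":[0,0,0]},{"delta_pos":[0,0,30],"dr":[0,0,0]},{"delta_pos":[-12,9.5,0],"dr":[0,0,0]},{"delta_pos":[-25,19,0],"dr":[0,0,0]},{"delta_pos":[-25,19,0],"dr":[0,0,0]},{"delta_pos":[-25,19,0],"dr":[0,0,0]},{"delta_pos":[-25,19,0],"dr":[0,0,0]},{"delta_pos":[-25,19,0],"dr":[0,0,0]},{"delta_pos":[-11,9.5,0],"dr":[0,0,0]},{"delta_pos":[0,0,-20],"dr":[0,0,0]},{"delta_pos":[0,0,-25],"dr":[0,0,0]},{"delta_pos":[0,0,-12],"dr":[0,0,0]},{"delta_pos":[0,0,-8],"dr":[0,0,0]},{"delta_pos":[0,0,-3],"dr":[0,0,0]},{"delta_pos":[0,0,0],"dr":[0,0,0]}]'

```text
time_s: 19.2
position: [0.3704, 0.1135, -0.0014]
tool_rot: [[0.982, -0.189, 0.0], [-0.189, -0.982, -0.0], [0.0, -0.0, -1.0]]
ft_force: [-1.0, 0.0, -2.1]
grip_width: 0.0174
```

>>> arm_command --steps '[{"delta_pos":[0,0,-2],"dr":[0,0,0]},{"delta_pos":[0,0,-1.5],"dr":[0,0,0]},{"delta_pos":[0,0,-1],"dr":[0,0,0]},{"delta_pos":[0,0,0],"dr":[0,0,0]}]'

```text
time_s: 19.6
position: [0.3703, 0.1136, -0.0054]
tool_rot: [[0.982, -0.188, 0.001], [-0.188, -0.982, -0.0], [0.001, -0.0, -1.0]]
ft_force: [-1.3, -0.8, 10.6]
grip_width: 0.0171
```

>>> arm_command --steps '[{"delta_pos":[0,0,0],"dr":[0,0,0]},{"delta_pos":[0,0,0],"dr":[0,0,0]},{"delta_pos":[0,0,0],"dr":[0,0,0]},{"delta_pos":[0,0,0],"dr":[0,0,0]},{"delta_pos":[0,0,0],"dr":[0,0,0]},{"delta_pos":[0,0,20],"dr":[0,0,0]},{"delta_pos":[0,0,40],"dr":[0,0,0]},{"delta_pos":[0,0,40],"dr":[0,0,0]},{"delta_pos":[0,0,30],"dr":[0,0,0]},{"delta_pos":[0,0,0],"dr":[0,0,0]}]' --grip 1

```text
time_s: 20.6
position: [0.3716, 0.1137, 0.127]
tool_rot: [[0.982, -0.188, 0.007], [-0.188, -0.982, -0.0], [0.007, -0.001, -1.0]]
ft_force: [-0.1, -0.0, -0.6]
grip_width: 0.0857
```

```bash
python3 - <<'E'
from h import *
o=env.observe();print(o['position'],o['grip_width'])
t=snap('top','t9.png');s=snap('side','s9.png')
m=np.array([477,-222.5])/1000;d=np.array([.1805,.9836]);x=np.array([d[1],-d[0]])
for n,im in (('top',t),('side',s)):
    h=cv2.cvtColor(im,cv2.COLOR_BGR2HSV);mk=((h[...,0]>10)&(h[...,0]<28)&(h[...,1]>120)).astype(np.uint8)
    k,l,st,c=cv2.connectedComponentsWithStats(mk)
    for i in range(1,k):
        P=ray(n,*c[i],.016)[:2]-m
        if st[i][4]>5 and abs(P@x)<.12 and 0<P@d<.25:
            ys,xs=np.nonzero(l==i); W=np.array([ray(n,u,v,.014)[:2] for u,v in zip(xs,ys)])
            w,v=np.linalg.eigh(np.cov(W.T)); L=(W-W.mean(0))@v[:,1]
            lo,hi=L.min(),L.max();print(n,st[i],'c',(W.mean(0)*1000).round(1),'mid',((W.mean(0)+v[:,1]*(lo+hi)/2)*1000).round(1),'len',hi-lo,'ang',np.degrees(np.arctan2(v[1,1],v[0,1])),'along',P@d,'lat',P@x)
cv2.imwrite('pics/k.png',np.vstack([crop(t,310,220,140,75,5),crop(s,270,240,140,90,5)[:, :700]])[:600])
E
```

```text
[0.37164203 0.11370012 0.12696379] 0.08572096962998736
top [357 248   6  20  45] c [ 494.8 -137.3] mid [ 495.5 -137.4] len 0.044030194997950786 ang 169.29648607642065 along 0.08710931496633358 lat 0.0017326503995765848
side [313 276  18   8  64] c [ 494.  -140.8] mid [ 493.7 -140.7] len 0.04076278517988064 ang 170.35766180725088 along 0.08179393673674694 lat 0.0013756870641341166
```

>>> arm_command --steps '[{"delta_pos":[15.4,-31.6,0],"dr":[0,0,0.6]},{"delta_pos":[15.4,-31.6,0],"dr":[0,0,0]},{"delta_pos":[15.4,-31.6,0],"dr":[0,0,0]},{"delta_pos":[15.4,-31.6,0],"dr":[0,0,0]},{"delta_pos":[15.4,-31.6,0],"dr":[0,0,0]},{"delta_pos":[15.4,-31.6,0],"dr":[0,0,0]},{"delta_pos":[15.4,-31.6,0],"dr":[0,0,0]},{"delta_pos":[15.4,-31.6,0],"dr":[0,0,0]},{"delta_pos":[0,0,-40],"dr":[0,0,0]},{"delta_pos":[0,0,-40],"dr":[0,0,0]},{"delta_pos":[0,0,-22],"dr":[0,0,0]},{"delta_pos":[0,0,0],"dr":[0,0,0]}]' --grip 0.86

```text
time_s: 21.9
position: [0.4908, -0.138, 0.0178]
tool_rot: [[0.984, -0.178, -0.008], [-0.178, -0.984, 0.005], [-0.009, -0.003, -1.0]]
ft_force: [-0.2, -0.4, 0.7]
grip_width: 0.0732
```

>>> arm_command --steps '[{"delta_pos":[0,0,0],"dr":[0,0,0]},{"delta_pos":[0,0,0],"dr":[0,0,0]}]'

```text
time_s: 22.1
position: [0.4937, -0.1394, 0.0227]
tool_rot: [[0.984, -0.178, 0.001], [-0.178, -0.984, -0.001], [0.001, 0.001, -1.0]]
ft_force: [-0.3, 0.1, 0.3]
grip_width: 0.0735
```

Settled. Going down, guarded.

>>> arm_command --steps '[{"delta_pos":[1,0,-8],"dr":[0,0,0]},{"delta_pos":[0,0,-8],"dr":[0,0,0]},{"delta_pos":[0,0,-5],"dr":[0,0,0]},{"delta_pos":[0,0,-3],"dr":[0,0,0]},{"delta_pos":[0,0,0],"dr":[0,0,0]}]'

```text
time_s: 22.6
position: [0.494, -0.1391, -0.0025]
tool_rot: [[0.984, -0.178, -0.001], [-0.178, -0.984, 0.0], [-0.001, -0.0, -1.0]]
ft_force: [0.2, 0.6, 0.1]
grip_width: 0.0733
```

>>> arm_command --steps '[{"delta_pos":[0,0,-2],"dr":[0,0,0]},{"delta_pos":[0,0,-2],"dr":[0,0,0]},{"delta_pos":[0,0,-2],"dr":[0,0,0]},{"delta_pos":[0,0,0],"dr":[0,0,0]}]'

```text
time_s: 23.0
position: [0.4941, -0.1391, -0.0083]
tool_rot: [[0.984, -0.178, -0.0], [-0.178, -0.984, 0.0], [-0.0, -0.0, -1.0]]
ft_force: [0.1, 0.1, 0.1]
grip_width: 0.0734
```

>>> arm_command --steps '[{"delta_pos":[0,0,-2],"dr":[0,0,0]},{"delta_pos":[0,0,-2],"dr":[0,0,0]},{"delta_pos":[0,0,-2],"dr":[0,0,0]},{"delta_pos":[0,0,0],"dr":[0,0,0]}]'

```text
time_s: 23.4
position: [0.4941, -0.1391, -0.0144]
tool_rot: [[0.984, -0.178, -0.0], [-0.178, -0.984, 0.0], [-0.0, -0.0, -1.0]]
ft_force: [0.8, 0.4, 0.2]
grip_width: 0.0735
```

>>> arm_command --steps '[{"delta_pos":[0,0,0],"dr":[0,0,0]},{"delta_pos":[0,0,0],"dr":[0,0,0]},{"delta_pos":[0,0,0],"dr":[0,0,0]},{"delta_pos":[0,0,0],"dr":[0,0,0]},{"delta_pos":[0,0,0],"dr":[0,0,0]}]' --grip 0.3 --squeeze 60

```text
time_s: 23.9
position: [0.4943, -0.1392, -0.0137]
tool_rot: [[0.984, -0.178, 0.0], [-0.178, -0.984, -0.0], [0.0, 0.0, -1.0]]
ft_force: [-0.8, 0.2, 5.5]
grip_width: 0.0547
```

>>> arm_command --steps '[{"delta_pos":[0,0,5],"dr":[0,0,0]},{"delta_pos":[0,0,15],"dr":[0,0,0]},{"delta_pos":[0,0,25],"dr":[0,0,0]},{"delta_pos":[0,0,30],"dr":[0,0,0]},{"delta_pos":[0,0,20],"dr":[0,0,0]},{"delta_pos":[1,17,0],"dr":[0,0,1]},{"delta_pos":[1.5,33,0],"dr":[0,0,1.5]},{"delta_pos":[1.5,33,0],"dr":[0,0,1.5]},{"delta_pos":[1.5,33,0],"dr":[0,0,1.5]},{"delta_pos":[1.5,33,0],"dr":[0,0,1.5]},{"delta_pos":[0,20,0],"dr":[0,0,1.5]},{"delta_pos":[0,0,0],"dr":[0,0,0]},{"delta_pos":[0,0,0],"dr":[0,0,0]}]'

```text
time_s: 25.2
position: [0.5011, 0.0299, 0.0809]
tool_rot: [[1.0, -0.03, -0.0], [-0.03, -1.0, -0.0], [-0.0, 0.0, -1.0]]
ft_force: [-0.1, -0.1, -1.7]
grip_width: 0.0545
```

```bash
python3 - <<'E'
from h import *
o=env.observe();print(o['position'],o['ft_force'],o['grip_width'])
t=snap('top','t10.png');s=snap('side','s10.png')
# tub outline from t0 at rim height
im=cv2.imread('pics/t0.png');h=cv2.cvtColor(im,cv2.COLOR_BGR2HSV);mk=((h[...,0]>100)&(h[...,0]<125)&(h[...,1]>140)).astype(np.uint8)
k,l,st,c=cv2.connectedComponentsWithStats(mk);i=1+st[1:,4].argmax();ys,xs=np.nonzero(l==i)
hull=cv2.convexHull(np.c_[xs,ys].astype(np.float32));ap=cv2.approxPolyDP(hull,6,True)[:,0];print(ap)
print([(ray('top',*q,.045)[:2]*1000).round().tolist() for q in ap])
cv2.imwrite('pics/l.png',np.hstack([s[60:460,150:450],t[100:500,200:500]]))
E
```

```text
[0.50107778 0.02987503 0.08087683] [-0.14804288 -0.13010773 -1.67888511] 0.054452452568574915
[[197. 284.]
 [118. 290.]
 [116. 202.]
 [187. 194.]]
[[424.0, 211.0], [407.0, 379.0], [601.0, 405.0], [623.0, 249.0]]Traceback (most recent call last):
  File "<stdin>", line 9, in <module>
    return _nx.concatenate(arrs, 1, dtype=dtype, casting=casting)
           ~~~~~~~~~~~~~~~^^^^^^^^^^^^^^^^^^^^^^^^^^^^^^^^^^^^^^^
ValueError: all the input array dimensions except for the concatenation axis must match exactly, but along dimension 0, the array at index 0 has size 400 and the array at index 1 has size 380
```

>>> arm_command --steps '[{"delta_pos":[1,16,0],"dr":[0,0,1]},{"delta_pos":[1.4,31,0],"dr":[0,0,1]},{"delta_pos":[1.4,31,0],"dr":[0,0,1]},{"delta_pos":[1.4,31,0],"dr":[0,0,1]},{"delta_pos":[1.4,31,0],"dr":[0,0,1]},{"delta_pos":[1.4,31,0],"dr":[0,0,1]},{"delta_pos":[1.4,31,0],"dr":[0,0,1]},{"delta_pos":[1.4,31,0],"dr":[0,0,1]},{"delta_pos":[1,30,0],"dr":[0,0,1.2]},{"delta_pos":[0,16,0],"dr":[0,0,0]},{"delta_pos":[0,0,0],"dr":[0,0,0]},{"delta_pos":[0,0,-15],"dr":[0,0,0]},{"delta_pos":[0,0,-20],"dr":[0,0,0]},{"delta_pos":[0,0,-20],"dr":[0,0,0]},{"delta_pos":[0,0,-15],"dr":[0,0,0]},{"delta_pos":[0,0,-8],"dr":[0,0,0]},{"delta_pos":[0,0,0],"dr":[0,0,0]},{"delta_pos":[0,0,0],"dr":[0,0,0]}]'

```text
time_s: 27.1
position: [0.5135, 0.3083, 0.0036]
tool_rot: [[0.992, 0.129, 0.001], [0.129, -0.992, 0.0], [0.001, -0.0, -1.0]]
ft_force: [-0.1, 0.8, -2.5]
grip_width: 0.0542
```

>>> arm_command --steps '[{"delta_pos":[0,0,-3],"dr":[0,0,0]},{"delta_pos":[0,0,-3],"dr":[0,0,0]},{"delta_pos":[0,0,-2],"dr":[0,0,0]},{"delta_pos":[0,0,-2],"dr":[0,0,0]},{"delta_pos":[0,0,-1.5],"dr":[0,0,0]},{"delta_pos":[0,0,0],"dr":[0,0,0]}]'

```text
time_s: 27.7
position: [0.513, 0.3089, -0.0086]
tool_rot: [[0.992, 0.13, 0.0], [0.13, -0.992, 0.0], [0.0, -0.0, -1.0]]
ft_force: [-1.2, 0.2, -2.6]
grip_width: 0.0548
```

>>> arm_command --steps '[{"delta_pos":[0,0,-1],"dr":[0,0,0]},{"delta_pos":[0,0,-0.5],"dr":[0,0,0]},{"delta_pos":[0,0,0],"dr":[0,0,0]}]'

```text
time_s: 28.0
position: [0.5131, 0.3089, -0.0087]
tool_rot: [[0.992, 0.13, 0.001], [0.13, -0.992, 0.0], [0.001, -0.0, -1.0]]
ft_force: [-3.7, -1.9, 9.6]
grip_width: 0.0542
```

>>> arm_command --steps '[{"delta_pos":[0,0,0],"dr":[0,0,0]},{"delta_pos":[0,0,0],"dr":[0,0,0]},{"delta_pos":[0,0,0],"dr":[0,0,0]},{"delta_pos":[0,0,0],"dr":[0,0,0]},{"delta_pos":[0,0,8],"dr":[0,0,0]},{"delta_pos":[0,0,25],"dr":[0,0,0]},{"delta_pos":[0,0,40],"dr":[0,0,0]},{"delta_pos":[0,0,40],"dr":[0,0,0]},{"delta_pos":[0,0,40],"dr":[0,0,0]},{"delta_pos":[-20,30,20],"dr":[0,0,0]},{"delta_pos":[-40,20,0],"dr":[0,0,0]},{"delta_pos":[-40,20,0],"dr":[0,0,0]},{"delta_pos":[-40,20,0],"dr":[0,0,0]},{"delta_pos":[-40,20,0],"dr":[0,0,0]},{"delta_pos":[-40,20,0],"dr":[0,0,0]},{"delta_pos":[0,0,0],"dr":[0,0,0]}]' --grip 0.9

```text
time_s: 29.6
position: [0.2887, 0.4403, 0.1638]
tool_rot: [[0.991, 0.135, -0.001], [0.135, -0.991, 0.001], [-0.001, -0.001, -1.0]]
ft_force: [0.2, -0.2, 0.0]
grip_width: 0.0767
```

```bash
python3 - <<'E'
from h import *
o=env.observe();print(o['position'],o['time_s'])
t=snap('top','t11.png');s=snap('side','s11.png')
cv2.imwrite('pics/m.png',np.vstack([t[120:400,80:560],np.hstack([cv2.resize(t[180:300,100:220],None,fx=2,fy=2,interpolation=2),cv2.resize(s[120:240,190:310],None,fx=2,fy=2,interpolation=2)])]))
for n,a,b in (('top',t,cv2.imread('pics/t0.png')),('side',s,cv2.imread('pics/s0.png'))):
  for l,p,w in (('bowl',(.724,.248,.03),22),('jar',(.677,-.277,.05),16),('bottle',(.576,-.472,.09),18)):
    u,v=proj(n,p)[0].astype(int);T=b[v-w:v+w,u-w:u+w];S=a[v-w-8:v+w+8,u-w-8:u+w+8]
    _,m,_,q=cv2.minMaxLoc(cv2.matchTemplate(S,T,cv2.TM_CCOEFF_NORMED));print(n,l,round(m,2),q[0]-8,q[1]-8)
E
```

```text
[0.2886653  0.44033522 0.16377291] 29.6
top bowl 1.0 0 0
top jar 0.98 0 0
top bottle 0.99 0 0
side bowl 1.0 0 0
side jar 1.0 0 0
side bottle 1.0 0 0
```

View pics/m.png

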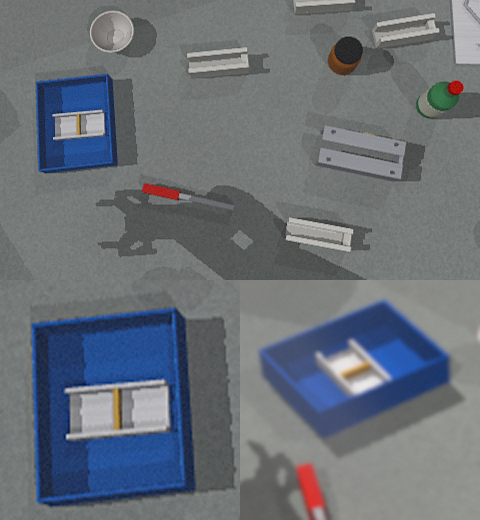

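```bash
python3 -c "
from rig import env
print(env.close_job())"
```

```text
the job is handed in; nothing more can be done
None
```

The job is done and handed in at about 29.7 s. The pick went from the cradle to the bench by its shaft, then I took it again by the red handle. I hooked the brass bar and dragged the tray until its back end was about 29 mm clear of the mouth. I then laid the pick on the bench and set the tray in the tub.

**Last checks:**
- **Tray and pick:** the final pictures show the tray flat and right way up on the tub floor. The pick lies on the bench.
- **Bystanders:** the bottle, jar and bowl show no shift in either camera.
- **Forces:** the highest reading I saw was about 11 N, but I only read forces at the end of each move.

**What disagreed:**
- **Missed first grasp:** the real fingers stood about 35 mm higher than the reported height implied. My first try at the shaft closed on air above it and moved nothing. I corrected the height from the side camera and confirmed it by gentle contact.
- **Grip width:** it read about 1 to 2.5 mm under the true size on every object.

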